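Pack the order and hold the clamp open over its card

TASK

Finish packing this order: stand the blue tin and the amber jar upright on the floor of the cardboard box, side by side in the gap left beside the things already packed, and let go of them. Then pick up the black spring clamp, squeeze its orange grips so that its jaws gape wide, and bring it down over the middle of the top edge of the red card at the end of the box, one jaw each side and the clamp not touching the card, so that a colleague can slip a receipt in. Finish while still holding the clamp squeezed open there (do not let it close, do not let go), and leave the other things where they are and knock nothing over.

Things in the scene. Friction and masses are not known exactly. Their poses are not given: they have to be found in the camera images.
- box: Brown cardboard order box, fixed, open on top; outside 114 (x) x 179 (y) x 60 mm high, walls and floor 4 mm. Origin: centre of its underside, z up; yaw varies. A cross wall (50 mm high) at y = -28 mm: full beyond it. At y > -26.5 mm a carton fills the +x side from x = 7 mm, leaving a gap 60 (x) by 112 mm (y) for tin and jar. The red card stands at the -y end.
- gap_a (a point): Point on the box's inner floor (4 mm above the table): middle of the inner half of the gap, at box (-23, 3) mm; axes as the box. Tin or jar may go here.
- gap_b (a point): Point on the box's inner floor: middle of the outer half of the gap, at box (-23, 56) mm, next to the +y end wall; 53 mm from gap_a; axes as the box. Tin or jar may go here.
- card_edge (a point): Middle of the top edge of the red card with a white panel: 3 mm thick, 96 mm wide, upright, fixed to the box's -y end, its top edge 150 mm above the table. Axes as the box: x along the edge, y across the card (its thickness), z up.
- tin: Blue square tin with a bare metal band near its top, 48 x 48 x 96 mm tall, about 0.25 kg, standing loose on the table, yaw varies. Origin: centre of its underside; x and y square to its sides.
- jar: Amber round jar with a black cap, diameter 48 mm, 100 mm tall, straight sided, about 0.25 kg, standing loose on the table. Origin: centre of its underside. Tin and jar may have swapped places.
- clip: Loose black spring clamp with orange jaw tips and orange grips, 90 g, standing on its closed jaws in a grey tray, handles up. Origin: centre of its steel pivot pin; x along the pin, y the line along which jaws open and grips are squeezed, z up from jaws to grips. 38 mm wide along x. The jaws reach 45 mm below the pivot; closed, they measure 24 mm (y) over both tips.
- grip_a (a point): Middle of the +y grip of the clamp: a round orange bar along the clamp's x, 10 mm diameter, 38 mm long, its axis 42 mm above the pivot and at y = +22 mm at rest. The two grips measure 54 mm over their outsides at rest, about 25 mm squeezed to the stop; squeezing them together along y opens the jaws. The bars then rise up to 5 mm relative to the pivot.
- grip_b (a point): Middle of the -y grip bar, the same at y = -22 mm. The spring begins to give at about 5 N on each grip and is at the stop at about 12 N: a grip of 4 N or less carries the clamp closed, 20 to 25 N holds it fully open.
- jaw_a (a joint): Opening angle of the jaw on the clamp's +y side, 0 closed to 0.32 rad at the stop; it equals jaw_b. Above 0.2 is gaping wide (at 0.32 the tips are 30 mm apart, and 17 mm apart 23 mm below the pivot).
- jaw_b (a joint): Opening angle of the jaw on the clamp's -y side, 0 closed to 0.32 rad at the stop.
- tip_a (a point): Inner lower edge of the +y jaw, middle of its width, 45 mm below the pivot when closed.
- tip_b (a point): Inner lower edge of the -y jaw, middle of its width, 45 mm below the pivot when closed.
- stand: Shallow grey tray, fixed, 76 x 76 mm, 12 mm high, floor 4 mm thick, in which the clamp stands (pivot 49 mm, grip bars 91 mm above the table). Origin: centre of its underside; yaw varies and the clamp is within 0.1 rad of it.
- carton: Green carton, 45 x 110 x 54 mm, loose, packed in the box; origin at centre of underside. Leave it alone.
- can_a: Yellow-banded can, diameter 50, 52 mm tall, loose, packed in the box by the card; origin at centre of underside. Leave it alone.
- can_b: The other can, the same. Leave it alone.
- stamp: Black and grey hand stamp, 45 x 65 x 85 mm tall, loose on the table; origin at centre of underside. Leave it alone.
- cup: Red cup, diameter 72, 95 mm tall, loose; origin at centre of underside. Leave it alone.
- tape: Blue tape dispenser with a yellow roll, 150 x 60 x 120 mm tall, loose; origin at centre of underside. Leave it alone.
- puck: Round green ink pad, diameter 70, 25 mm high, loose; origin at centre of underside. Leave it alone.
There are look-alikes about, which are no part of the job. What is shaped like the clip but yellow is not meant.

How it is judged (in metres and radians):
On the way, in this order (a step that is already met when the one before it is completed fails the run):
1. tin and jar both stand upright on the box floor, released (x of tin in the frame of box between -0.05 and 0.05 m and y of tin in the frame of box between -0.083 and 0.083 m and z of tin in the frame of box between -0.002 and 0.009 m and angle between each of tin, jar's own z axis and vertical below 0.12 rad and contact force between each of tin, jar and the fingers below 0.1 N and x of jar in the frame of box between -0.05 and 0.05 m and y of jar in the frame of box between -0.083 and 0.083 m and z of jar in the frame of box between -0.002 and 0.009 m), for 0.2 s.
2. the clamp is lifted in the fingers (contact force between clip and the fingers above 1.5 N and height (world z) of clip above 0.09 m), for 0.2 s.
At the end, for the whole second after the job is handed in: Tin and jar stand upright on the box floor (within 5 mm), let go. The fingers hold the clamp still, jaws open over 0.2 rad, one tip each side of the card (4 mm or more from its mid-plane, 6 mm below its edge), within 30 mm of the edge's middle, touching neither card nor box (0.3 N) (all of step 1 and value of joint each of jaw_a, jaw_b above 0.2 rad and ((y of tip_a in the frame of card_edge above 0.004 m and y of tip_b in the frame of card_edge below -0.004 m) or (y of tip_b in the frame of card_edge above 0.004 m and y of tip_a in the frame of card_edge below -0.004 m)) and z of each of tip_a, tip_b in the frame of card_edge below -0.006 m and x of clip in the frame of card_edge between -0.03 and 0.03 m and contact force between clip and the fingers above 3 N and contact force between clip and box below 0.3 N and linear speed of clip below 0.03 m/s); the arm keeps its last pose, push and grip.
It fails at once if something already packed is shifted by more than 30 mm or knocked over (distance of any of carton, can_a, can_b from where it was at the start of the episode above 0.03 m or angle between any of carton, can_a, can_b's own z axis and vertical above 0.5 rad).
It fails at once if the stamp, cup, tape dispenser or ink pad is shifted by more than 30 mm or knocked over (distance of any of stamp, cup, tape, puck from where it was at the start of the episode above 0.03 m or angle between any of stamp, cup, tape, puck's own z axis and vertical above 0.5 rad).
It fails at once if the tin or the jar is knocked over (angle between any of tin, jar's own z axis and vertical above 0.8 rad).
It also fails if it takes over 72 s, if anything falls off the work surface, if the arm or the gripper's body presses on something with over 40 N, if the wrist force passes 120 N, or if a joint passes its speed limit or range.

ROBOT

A 6-joint arm with a two-finger parallel gripper is mounted at the origin on the work surface. World frame = base frame: x ahead of the robot, y to its left, z up, the work surface at z = 0. Lengths are in mm, angles in rad, forces in N, time in s.
With the tool pointing down it reaches from about 275 to 750 mm from the base axis. Payload 10.2 kg.
Tool frame: the origin (TCP) lies at the very end of the fingers, on their centre line; the grasp point (between the pads) lies 19 mm behind it; z points along the fingers, y is the line along which they close (so a half turn about z gives the same grasp; the last joint's range is limited). The gripper opens to 85 mm and grips with 20 to 120 N. Pads are 22 mm wide; open, the fingers measure 114 mm over their backs; the gripper's body (76 mm by 85 mm) begins 54 mm behind the grasp point. The pads swing forward as they close: fully open they stand 13 mm farther back than shut.
Start: joints at [0.92, 0.313, 1.498, -0, 1.331, -0.223], TCP at [217.82, 477.688, 231.294] pointing down, gripper open.
Joint ranges: [-2.94, 2.94], [-0.97, 2.17], [0.19, 2.56], [-1.23, 4.37], [0.02, 3.11], [-2.88, 2.88]. Speed limits (rad/s): [2.39, 2.39, 3.01, 3.14, 3.14, 3.14].

INTERFACE

Orientations are given as a unit quaternion [w, x, y, z].
In Python, from rig import * gives the robot as it stands. The module is installed in compiled form; this text tells all that it offers.
- The arm moves only by the shell command python3 -m crank 'ROWS' [FORCE]. ROWS is JSON, a list that holds one entry, the list of rows, each a list of 7 numbers: the shift along the tool's x, y, z in units of 25 mm (1.0 is 25 mm), then the turn, a rotation vector about the tool's x, y, z in units of 8 degrees (1.0 is 8 degrees), then the finger opening in mm, from 0 to 85.4. A call has exactly 8 rows; each row shifts and turns the commanded pose from where the row before left it, along the tool's axes as they then stand; what a row does not reach is not made up. A row lasts 1/10 s, in which the tool goes at most 50 mm and 8.59 degrees, less where a joint would pass 70% of its speed; a pose out of reach is approached as far as the arm can. A call is refused whole if a number of a shift passes 1 or a number of a turn 1, either way. A call with a gripper value outside its range is refused whole. The fingers move at their own pace and stop on an object; FORCE is the grip in N (left out, the last holds). Time passes only in rows, so rows that do not move let the fingers close, or fill a call up. It gives the time, the measured TCP pose, the force, the opening and the grip force at its end, in the units of the state.
- sense(): the state, without advancing time (a new reading comes with each control period).
- capture(name): name is "scene" or "side" or "wrist"; returns the picture (480x640x3 uint8, blue, green, red); there is no depth.
- camera_model(name): a dict with "fx", "fy", "cx", "cy" (pixels), "world_from_camera" (4x4, takes a point from camera to world coordinates); the wrist camera has in their place "T_tool_cam" (4x4, takes a point from camera to tool coordinates, whose origin is the TCP and whose axes are the flange's). Camera axes: x right, y up, looking along -z (the intrinsics and any distortion apply to the point x, -y, -z); pixel columns grow to the right and rows downward; lengths in mm; the calibration is good to about 2 mm. A picture is of the moment at which its call begins: read the wrist's pose just before it. camera_model takes no time and is no camera call.
- finish_job(): hands the job in; it is judged then, once.
The state is a dict: "time_s": time; "joints": joint angles; "dq": joint speeds; "tau": joint torques, N m; "eef_pos": TCP position; "ee_rot": TCP orientation; "force": force on the tool from outside, world axes, zero at the start; "wrist_torque": the same for the moment, N m; "grip_width": opening from 0.0 (shut) to 1.0 (fully open); "grip_force": force on a finger pad.
Only numpy, scipy, OpenCV 4.12 (cv2) and the standard library are available. Lean on these libraries where they do the work, as an engineer would, in place of code of your own. Each camera call takes 0.05 s, during which the arm holds its last target. There are 200 camera calls.

## Working session

There is one attempt and no reset: what is moved stays moved. The work goes in short steps, Python scripts to look and compute and a shell command to move; the robot and the scene stay as the last step left them, time stands still between calls to the robot, and variables do not carry over. Pictures are saved under pics/ and viewed, at most 10 in all, crops included, and the job is handed in when it is done.

```bash
mkdir -p pics; python3 - <<'E'
from rig import *
import cv2,numpy as np
for n in ("scene","side"):
    im=capture(n); cv2.imwrite(f"pics/{n}0.png",im)
for n in ("scene","side","wrist"): print(n,camera_model(n))
s=sense(); print(s)
E
```

```text
scene {'fx': 501.6361180957731, 'fy': 501.6361180957731, 'cx': 309.85165404483683, 'cy': 229.75821179920933, 'world_from_camera': array([[-8.27507503e-01, -4.69788633e-01,  3.07457270e-01,
         9.02553225e+02],
       [ 5.61319954e-01, -6.80243437e-01,  4.71369044e-01,
         5.21416124e+02],
       [-1.22980288e-02,  5.62643321e-01,  8.26608282e-01,
         1.12392844e+03],
       [ 0.00000000e+00,  0.00000000e+00,  0.00000000e+00,
         1.00000000e+00]])}
side {'fx': 451.71086914905453, 'fy': 451.71086914905453, 'cx': 313.6364969443848, 'cy': 234.99725453675927, 'world_from_camera': array([[ 9.68265016e-01,  2.03013247e-01, -1.45768585e-01,
         3.34049213e+02],
       [-2.49314953e-01,  7.43843965e-01, -6.20111450e-01,
        -8.02374493e+02],
       [-1.74617563e-02,  6.36774511e-01,  7.70852327e-01,
         1.03449652e+03],
       [ 0.00000000e+00,  0.00000000e+00,  0.00000000e+00,
         1.00000000e+00]])}
wrist {'fx': 344.90780802309666, 'fy': 344.90780802309666, 'cx': 319.9282918600251, 'cy': 239.97477436836752, 'T_tool_cam': array([[ 1.24078285e-03,  9.5837
[... 298 characters left out ...]
000e+00]])}
{'time_s': 0.1, 'joints': array([ 9.19588725e-01,  3.13389262e-01,  1.49833674e+00,  6.10830187e-06,
        1.33100839e+00, -2.23385023e-01]), 'dq': array([ 0.00145226, -0.00152942, -0.00274332,  0.0025446 , -0.00303158,
       -0.00068389]), 'tau': array([ 4.03459897e-03, -4.12903261e+01, -2.60139567e+01, -9.40234941e-05,
        3.05790709e-03,  1.37627569e-05]), 'eef_pos': array([217.68176784, 477.49981238, 230.80392811]), 'ee_rot': array([-2.44445920e-04,  2.12284333e-01,  9.77207775e-01, -5.15894820e-04]), 'force': array([ 0.28561172,  0.77371928, -0.58232081]), 'wrist_torque': array([0.01418761, 0.04328837, 0.03916042]), 'grip_force': 0.0, 'grip_width': 1.0019065327326169}
```

View pics/scene0.png

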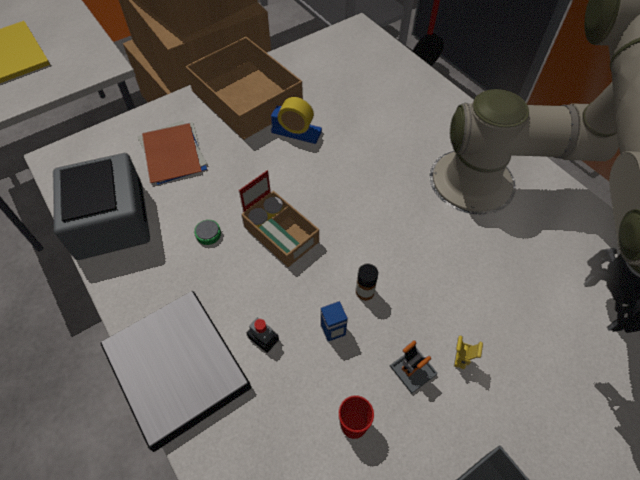

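View pics/side0.png

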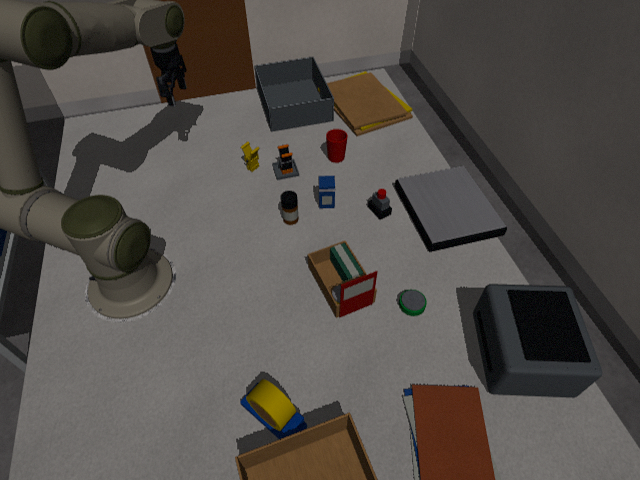

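```bash
cat > h.py <<'E'
from rig import *
import cv2,numpy as np
from scipy.spatial.transform import Rotation as R
def tool():
    s=sense(); q=s["ee_rot"]; T=np.eye(4); T[:3,:3]=R.from_quat([q[1],q[2],q[3],q[0]]).as_matrix(); T[:3,3]=s["eef_pos"]; return T
def wfc(n,T=None):
    m=camera_model(n); return m["world_from_camera"] if n!="wrist" else (tool() if T is None else T)@m["T_tool_cam"]
def ray(n,uv,z,W=None):
    m=camera_model(n); W=wfc(n) if W is None else W
    uv=np.atleast_2d(uv).astype(float)
    d=np.c_[(uv[:,0]-m["cx"])/m["fx"],-(uv[:,1]-m["cy"])/m["fy"],-np.ones(len(uv))]@W[:3,:3].T
    return W[:3,3]+d*((z-W[2,3])/d[:,2])[:,None]
def proj(n,P,W=None):
    m=camera_model(n); W=wfc(n) if W is None else W
    c=(np.atleast_2d(P)-W[:3,3])@W[:3,:3]
    return np.c_[m["cx"]-m["fx"]*c[:,0]/c[:,2],m["cy"]+m["fy"]*c[:,1]/c[:,2]]
def togo(p,yaw=None):
    """tool-frame shift in 25mm units to world p; turn in 8deg units about tool z so that tool y is at world angle yaw (mod pi)"""
    T=tool(); d=T[:3,:3].T@(np.array(p,float)-T[:3,3])/25
    y=np.arctan2(T[1,1],T[0,1]); t=None
    if yaw is not None: t=-((yaw-y+np.pi/2)%np.pi-np.pi/2)*180/np.pi/8   # tool z down
    tilt=T[:3,:3].T@np.cross(T[:3,2],[0,0,-1])*180/np.pi/8
    print("pos",T[:3,3].round(1),"yaw(y)",round(np.degrees(y),1),"shift",d.round(2),"turn",None if t is None else round(t,2),"tilt",tilt.round(2))
E
python3 - <<'E'
from h import *
for k,uv,z in [("jar",(368,269),100),("tin",(333,311),96),("tray",(413,374),4),("yellow",(467,351),40),("box",(281,224),60),("cup",(356,411),95),("stamp",(263,325),85),("cardL",(241,188),150),("cardR",(268,174),150),("puck",(208,229),25)]:
    print(k,ray("scene",[uv],z).round(0)[0])
togo((450,200,300))
E
```

```text
jar [472. 107. 100.]
tin [601. 146.  96.]
tray [515. 340.   4.]
yellow [394. 374.  40.]
box [ 558. -143.   60.]
cup [689. 348.  95.]
stamp [745.  82.  85.]
cardL [ 611. -236.  150.]
cardR [ 532. -237.  150.]
puck [ 715. -261.   25.]
pos [217.7 477.5 230.8] yaw(y) 65.5 shift [-13.06  -6.25  -2.76] turn None tilt [-0.01 -0.    0.  ]
```

```bash
python3 -m crank '[[[-0.9,-0.3,-0.12,0,0,0,85],[-0.9,-0.3,-0.12,0,0,0,85],[-0.9,-0.3,-0.12,0,0,0,85],[-0.9,-0.3,-0.12,0,0,0,85],[-0.9,-0.3,-0.12,0,0,0,85],[-0.9,-0.3,-0.12,0,0,0,85],[-0.9,-0.3,-0.12,0,0,0,85],[-0.9,-0.3,-0.12,0,0,0,85]]]'
python3 -m crank '[[[-0.9,-0.3,-0.12,0,0,0,85],[-0.9,-0.3,-0.12,0,0,0,85],[-0.9,-0.3,-0.12,0,0,0,85],[-0.9,-0.3,-0.12,0,0,0,85],[-0.9,-0.3,-0.12,0,0,0,85],[-0.9,-0.3,-0.12,0,0,0,85],[-0.9,-0.3,-0.12,0,0,0,85],[0,0,0,0,0,0,85]]]'
python3 - <<'E'
from h import *
T=tool(); im=capture("wrist"); cv2.imwrite("pics/w1.png",im); np.save("w1.npy",T)
togo((472,107,200))
E
```

```text
time_s: 0.9
eef_pos: [357.2, 347.6, 255.1]
ee_rot: [-0.0, 0.212, 0.977, -0.0]
force: [0.1, 0.2, 0.6]
grip_width: 0.998
grip_force: 0.0
time_s: 1.7
eef_pos: [479.7, 233.7, 275.9]
ee_rot: [-0.0, 0.214, 0.977, -0.0]
force: [-0.4, 1.0, 0.2]
grip_width: 0.999
grip_force: 0.0
pos [478.6 234.6 275.8] yaw(y) 65.4 shift [-1.89 -4.75  3.03] turn None tilt [-0.   -0.01  0.  ]
```

View pics/w1.png

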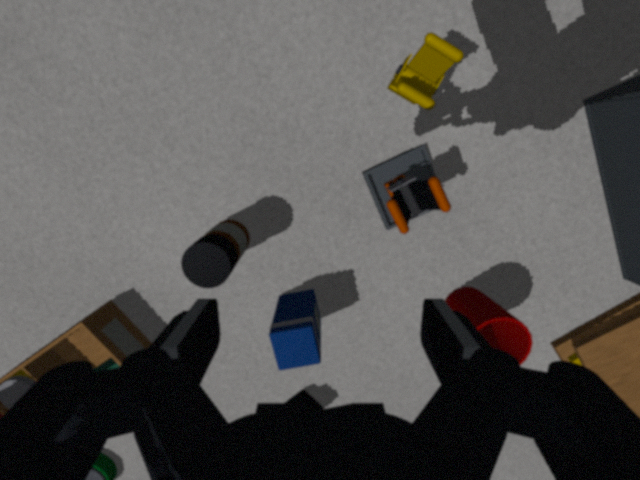

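```bash
python3 - <<'E'
from h import *
T=np.load("w1.npy"); W=wfc("wrist",T); im=cv2.imread("pics/w1.png"); hsv=cv2.cvtColor(im,cv2.COLOR_BGR2HSV)
def big(m,x0,y0,x1,y1):
    k=np.zeros_like(m); k[y0:y1,x0:x1]=m[y0:y1,x0:x1]
    c=cv2.findContours(k,cv2.RETR_EXTERNAL,cv2.CHAIN_APPROX_NONE)[0]; return sorted(c,key=cv2.contourArea)[::-1]
# jar
g=hsv[:,:,2]; m=((g<75)*255).astype(np.uint8)
print("jar V row",[g[262,x] for x in range(170,250,6)])
# tin
print("tin V col",[(y,tuple(hsv[y,300])) for y in range(284,376,6)])
# orange
m=cv2.inRange(hsv,(4,150,100),(18,255,255))
for c in big(m,340,130,480,250)[:3]:
    r=cv2.minAreaRect(c); print("orange",r); b=cv2.boxPoints(r); print(ray("wrist",b,93,W).round(1).tolist())
cv2.imwrite("pics/w1c.png",cv2.resize(im[130:380,170:460],None,fx=2.4,fy=2.4,interpolation=cv2.INTER_CUBIC))
E
```

```text
jar V row [np.uint8(131), np.uint8(132), np.uint8(51), np.uint8(35), np.uint8(30), np.uint8(30), np.uint8(30), np.uint8(26), np.uint8(24), np.uint8(29), np.uint8(18), np.uint8(45), np.uint8(122), np.uint8(129)]
tin V col [(284, (np.uint8(15), np.uint8(5), np.uint8(105))), (290, (np.uint8(125), np.uint8(27), np.uint8(57))), (296, (np.uint8(104), np.uint8(232), np.uint8(33))), (302, (np.uint8(106), np.uint8(210), np.uint8(34))), (308, (np.uint8(116), np.uint8(255), np.uint8(29))), (314, (np.uint8(111), np.uint8(215), np.uint8(32))), (320, (np.uint8(160), np.uint8(18), np.uint8(43))), (326, (np.uint8(113), np.uint8(198), np.uint8(40))), (332, (np.uint8(108), np.uint8(207), np.uint8(95))), (338, (np.uint8(109), np.uint8(190), np.uint8(94))), (344, (np.uint8(107), np.uint8(217), np.uint8(93))), (350, (np.uint8(107), np.uint8(227), np.uint8(91))), (356, (np.uint8(106), np.uint8(235), np.uint8(88))), (362, (np.uint8(109), np.uint8(205), np.uint8(92))), (368, (np.uint8(132), np.uint8(11), np.uint8(119))), (374, (np.uint8(0), np.uint8(4), np.uint8(124)))]
orange ((439.06207275390625, 194.70437622070312), (35.280731201171875, 8.699357986450195), 64.98310089111328)
[[492.5, 339.9, 93.0], [492.3, 347.8, 93.0], [527.1, 350.8, 93.0], [527.4, 342.7, 93.0]]
orange ((396.7000427246094, 216.90005493164062), (34.435447692871094, 7.602631568908691), 63.43495178222656)
[[496.1, 296.2, 93.0], [495.7, 303.3, 93.0], [530.4, 306.0, 93.0], [530.8, 298.7, 93.0]]
orange ((390.1000671386719, 192.70001220703125), (4.919349670410156, 2.236067771911621), 63.43495178222656)
[[486.1, 302.5, 93.0], [486.0, 304.6, 93.0], [490.8, 305.0, 93.0], [490.9, 302.9, 93.0]]
```

View pics/w1c.png

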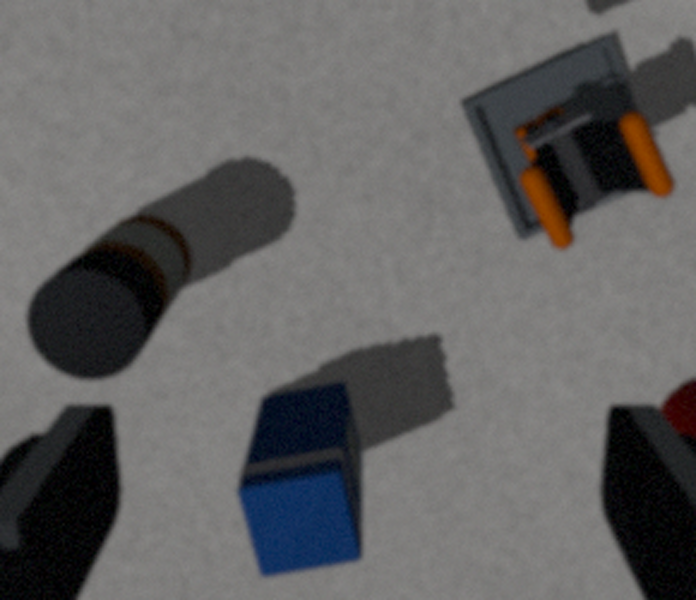

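```bash
cat >> h.py <<'E'
def tinpose(im,W):
    m=cv2.inRange(cv2.cvtColor(im,cv2.COLOR_BGR2HSV),(95,120,65),(125,255,255))
    c=max(cv2.findContours(m,cv2.RETR_EXTERNAL,cv2.CHAIN_APPROX_NONE)[0],key=cv2.contourArea)[:,0]
    p=ray("wrist",c,96,W)[:,:2].astype(np.float32); return cv2.minAreaRect(p)
E
python3 - <<'E'
from h import *
from scipy.optimize import least_squares
T=np.load("w1.npy"); W=wfc("wrist",T); im=cv2.imread("pics/w1.png"); hsv=cv2.cvtColor(im,cv2.COLOR_BGR2HSV)
print("tin",tinpose(im,W))
m=cv2.inRange(hsv[:,:,2],0,70); k=np.zeros_like(m); k[200:300,165:300]=m[200:300,165:300]
c=max(cv2.findContours(k,cv2.RETR_EXTERNAL,cv2.CHAIN_APPROX_NONE)[0],key=cv2.contourArea)[:,0]
d=c-np.array([207.5,263.75]); a=np.degrees(np.arctan2(d[:,1],d[:,0]))%360; s=(a>60)&(a<240)
p=ray("wrist",c[s],100,W)[:,:2]
f=least_squares(lambda q:np.hypot(*(p-q[:2]).T)-q[2],[*p.mean(0),24]); print("jar",f.x,np.abs(f.fun).max(),s.sum())
togo((f.x[0],f.x[1],200))
E
```

```text
tin ((601.42236328125, 149.2724609375), (46.1613883972168, 45.76322937011719), 76.41558074951172)
jar [478.04363897 111.53444754  23.41175175] 1.1690106962242979 69
pos [478.6 234.6 275.8] yaw(y) 65.4 shift [-2.03 -4.48  3.03] turn None tilt [-0.   -0.01  0.  ]
```

```bash
python3 -m crank '[[[-0.62,-0.95,0,0,0,0,85],[-0.62,-0.95,0,0,0,0,85],[-0.62,-0.95,0,0,0,0,85],[-0.62,-0.95,0,0,0,0,85],[-0.62,-0.95,0,0,0,0,85],[-0.62,-0.95,0,0,0,0,85],[-0.62,-0.95,0,0,0,0,85],[-0.62,-0.95,0,0,0,0,85]]]' >/dev/null
python3 -m crank '[[[-0.62,-0.95,0,0,0,0,85],[-0.62,-0.95,0,0,0,0,85],[-0.62,-0.95,0,0,0,0,85],[-0.62,-0.95,0,0,0,0,85],[-0.62,-0.95,0,0,0,0,85],[0,0,0,0,0,0,85],[0,0,0,0,0,0,85],[0,0,0,0,0,0,85]]]'
python3 - <<'E'
from h import *
T=tool(); im=capture("wrist"); cv2.imwrite("pics/w2.png",im); np.save("w2.npy",T)
E
```

```text
time_s: 3.35
eef_pos: [533.4, -127.8, 276.3]
ee_rot: [-0.0, 0.212, 0.977, 0.0]
force: [-0.6, -0.9, -0.2]
grip_width: 0.996
grip_force: 0.0
```

View pics/w2.png

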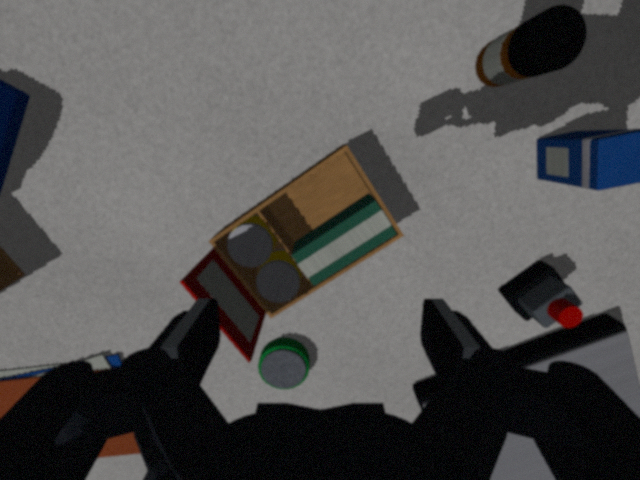

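```bash
cat > box.py <<'E'
from h import *
T=np.load("w2.npy"); W=wfc("wrist",T); im=cv2.imread("pics/w2.png"); hsv=cv2.cvtColor(im,cv2.COLOR_BGR2HSV)
m=cv2.inRange(hsv,(5,60,50),(28,255,255))|cv2.inRange(hsv,(60,80,20),(90,255,255)); m[:, :200]=0;m[:130]=0;m[320:]=0;m[:,410:]=0
m=cv2.morphologyEx(m,cv2.MORPH_OPEN,np.ones((2,2),np.uint8))
pts=np.argwhere(m)[:,::-1]; p=ray("wrist",pts,60,W)[:,:2]
h=cv2.convexHull(pts.astype(np.int32))
print("rim corners by hand",ray("wrist",[(348,145),(403,235),(272,317),(211,241)],60,W)[:,:2].round(1).tolist())
print("hull approx",cv2.approxPolyDP(h,6,True)[:,0].tolist(), cv2.minAreaRect(p.astype(np.float32)))
r=cv2.inRange(hsv,(0,120,50),(6,255,255))|cv2.inRange(hsv,(172,120,50),(180,255,255)); r[:,270:]=0; r[:,:170]=0;r[370:]=0
c=max(cv2.findContours(r,cv2.RETR_EXTERNAL,cv2.CHAIN_APPROX_NONE)[0],key=cv2.contourArea)
q=cv2.approxPolyDP(cv2.convexHull(c),4,True)[:,0]; print("card",q.tolist(),ray("wrist",q,150,W)[:,:2].round(1).tolist())
E
python3 box.py
```

```text
rim corners by hand [[487.1, -74.7], [598.1, -57.2], [628.3, -230.8], [518.3, -249.8]]
hull approx [[403, 234], [272, 318], [210, 243], [345, 146]] ((557.9857177734375, -154.41334533691406), (116.30860137939453, 181.45419311523438), 9.812044143676758)
card [[220, 326], [249, 360]] [[577.3, -243.1], [618.7, -236.0]]
```

```bash
python3 -m crank '[[[0,0,0,0,0,1,85],[0,0,0,0,0,1,85],[0,0,0,0,0,1,85],[0,0,0,0,0,1,85],[0,0,0,0,0,1,85],[0,0,0,0,0,1,85],[0,0,0,0,0,1,85],[0,0,0,0,0,0,85]]]'
python3 - <<'E'
from h import *
c=np.array([558,-153.3]); a=np.radians(9.6); Rz=np.array([[np.cos(a),-np.sin(a)],[np.sin(a),np.cos(a)]])
for n,q in (("gap_a",(-23,3)),("gap_b",(-23,56)),("card",(0,-91))): print(n,(c+Rz@q).round(1))
T=np.load("w2.npy");print("card edge",ray("wrist",[(181,281),(250,360)],150,wfc("wrist",T)).round(1).tolist())
togo((478,111.5,150),a)
E
```

```text
time_s: 4.2
eef_pos: [533.5, -128.3, 276.4]
ee_rot: [0.0, 0.646, 0.763, 0.0]
force: [0.6, 0.3, -0.9]
grip_width: 0.995
grip_force: 0.0
gap_a [ 534.8 -154.2]
gap_b [ 526.  -101.9]
card [ 573.2 -243. ]
card edge [[525.3, -251.1, 150.0], [618.1, -234.2, 150.0]]
pos [ 533.5 -128.3  276.4] yaw(y) 9.5 shift [ 9.82 -0.61  5.06] turn -0.01 tilt [ 0. -0.  0.]
```

```bash
python3 -m crank '[[[0.98,-0.06,0.3,0,0,0,85],[0.98,-0.06,0.3,0,0,0,85],[0.98,-0.06,0.3,0,0,0,85],[0.98,-0.06,0.3,0,0,0,85],[0.98,-0.06,0.3,0,0,0,85],[0.98,-0.06,0.3,0,0,0,85],[0.98,-0.06,0.3,0,0,0,85],[0.98,-0.06,0.3,0,0,0,85]]]' >/dev/null
python3 -m crank '[[[0.98,-0.06,0.3,0,0,0,85],[0.98,-0.06,0.3,0,0,0,85],[0,0,0,0,0,0,85],[0,0,0,0,0,0,85],[0,0,0,0,0,0,85],[0,0,0,0,0,0,85],[0,0,0,0,0,0,85],[0,0,0,0,0,0,85]]]'
python3 - <<'E'
from h import *
from scipy.optimize import least_squares
T=tool(); W=wfc("wrist",T); im=capture("wrist"); cv2.imwrite("pics/w3.png",im)
u=proj("wrist",[[478,111.5,100]],W)[0]; print("expected px",u)
g=cv2.cvtColor(im,cv2.COLOR_BGR2GRAY); k=np.zeros_like(g); 
x,y=map(int,u); print([int(g[y,i]) for i in range(x-60,x+61,8)],[int(g[i,x]) for i in range(y-60,y+61,8)])
togo((478,111.5,60))
cv2.imwrite("pics/w3c.png",im[y-90:y+90,x-120:x+120])
E
```

```text
time_s: 5.8
eef_pos: [478.4, 109.6, 201.4]
ee_rot: [0.0, 0.646, 0.763, 0.0]
force: [-0.1, -0.4, -0.1]
grip_width: 0.995
grip_force: 0.0
expected px [317.66699299 237.48251763]
[128, 122, 123, 127, 22, 22, 18, 22, 25, 23, 13, 26, 122, 119, 120, 118] [51, 52, 40, 0, 22, 27, 16, 27, 17, 24, 25, 25, 125, 125, 123, 125]
pos [478.4 109.7 201.3] yaw(y) 9.5 shift [ 0.07 -0.    5.65] turn None tilt [0. 0. 0.]
```

View pics/w3c.png

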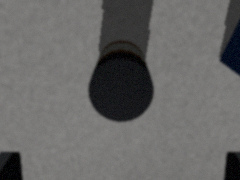

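```bash
python3 -m crank '[[[0.07,0,0.8,0,0,0,85],[0,0,0.9,0,0,0,85],[0,0,0.9,0,0,0,85],[0,0,0.9,0,0,0,85],[0,0,0.9,0,0,0,85],[0,0,0.8,0,0,0,85],[0,0,0.3,0,0,0,85],[0,0,0,0,0,0,85]]]' 50
python3 -m crank '[[[0,0,0,0,0,0,40],[0,0,0,0,0,0,40],[0,0,0,0,0,0,40],[0,0,0,0,0,0,40],[0,0,0,0,0,0,40],[0,0,0,0,0,0,40],[0,0,0,0,0,0,40],[0,0,0,0,0,0,40]]]' 50
```

```text
time_s: 6.65
eef_pos: [477.7, 111.6, 63.3]
ee_rot: [-0.001, 0.646, 0.763, -0.0]
force: [-0.1, 0.1, -0.2]
grip_width: 0.988
grip_force: 0.0
time_s: 7.45
eef_pos: [478.3, 111.7, 64.8]
ee_rot: [0.0, 0.646, 0.763, 0.0]
force: [-2.4, 0.5, 6.1]
grip_width: 0.553
grip_force: 50.3
```

```bash
python3 -m crank '[[[0,0,-0.6,0,0,0,40],[0,0,-0.9,0,0,0,40],[0,0,-0.9,0,0,0,40],[-0.5,0.03,-0.9,0,0,0,40],[-0.9,0.04,-0.7,0,0,0,40],[-0.9,0.04,0,0,0,0,40],[-0.9,0.04,0,0,0,0,40],[-0.9,0.04,0,0,0,0,40]]]'
python3 -m crank '[[[-0.9,0.04,0,0,0,0,40],[-0.9,0.04,0,0,0,0,40],[-0.9,0.04,0,0,0,0,40],[-0.9,0.04,0,0,0,0,40],[-0.9,0.04,0,0,0,0,40],[-0.9,0.04,0,0,0,0,40],[-0.9,0.04,0,0,0,0,40],[-0.46,0.04,0,0,0,0,40]]]'
python3 -m crank '[[[0,0,0,0,0,0,40],[0,0,0,0,0,0,40],[0,0,0,0,0,0,40],[0,0,0,0,0,0,40],[0,0,0,0,0,0,40],[0,0,0,0,0,0,40],[0,0,0,0,0,0,40],[0,0,0,0,0,0,40]]]'
python3 - <<'E'
from h import *
im=capture("wrist"); cv2.imwrite("pics/w4.png",im)
togo((534.8,-154.2,69),np.radians(9.8))
E
```

```text
time_s: 8.25
eef_pos: [499.5, 10.6, 163.9]
ee_rot: [-0.0, 0.646, 0.763, -0.0]
force: [0.2, 0.1, -3.3]
grip_width: 0.551
grip_force: 52.3
time_s: 9.05
eef_pos: [535.3, -155.4, 163.7]
ee_rot: [-0.0, 0.647, 0.763, -0.0]
force: [-0.4, 0.8, -2.7]
grip_width: 0.548
grip_force: 52.3
time_s: 9.85
eef_pos: [535.3, -154.0, 163.8]
ee_rot: [0.0, 0.646, 0.763, 0.0]
force: [0.3, 0.4, -3.4]
grip_width: 0.552
grip_force: 52.3
pos [ 535.3 -154.   163.8] yaw(y) 9.5 shift [-0.   -0.02  3.79] turn -0.04 tilt [-0.  0.  0.]
```

View pics/w4.png

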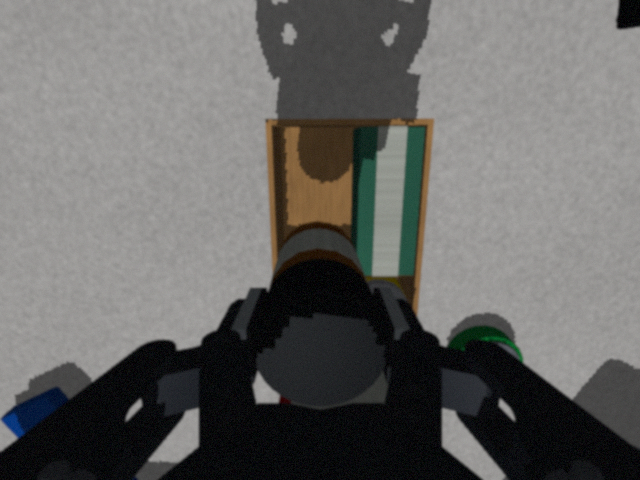

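```bash
python3 - <<'E'
from h import *
c=np.array([558,-153.3]); a=np.radians(9.6); Rz=np.array([[np.cos(a),-np.sin(a)],[np.sin(a),np.cos(a)]])
print(((ray("wrist",[(266,119),(433,119),(276,270),(420,270)],60)[:,:2]-c)@Rz).round(1).tolist(), ((ray("wrist",[(355,270),(356,130)],58)[:,:2]-c)@Rz).round(1))
E
```

```text
[[-57.3, 87.7], [55.6, 87.6], [-54.6, -21.6], [55.7, -21.7]] [[  6.2 -22.4]
 [  3.9  80.6]]
```

```bash
python3 -m crank '[[[0,-0.02,0.7,0,0,0,40],[0,0,0.7,0,0,0,40],[0,0,0.7,0,0,0,40],[0,0,0.7,0,0,0,40],[0,0,0.5,0,0,0,40],[0,0,0.3,0,0,0,40],[0,0,0.17,0,0,0,40],[0,0,0,0,0,0,40]]]'
python3 -m crank '[[[0,0,0,0,0,0,40],[0,0,0,0,0,0,40],[0,0,0,0,0,0,70],[0,0,0,0,0,0,70],[0,0,0,0,0,0,70],[0,0,0,0,0,0,70],[0,0,0,0,0,0,70],[0,0,0,0,0,0,70]]]'
```

```text
time_s: 10.7
eef_pos: [535.0, -154.2, 69.6]
ee_rot: [0.0, 0.646, 0.763, 0.0]
force: [0.1, 1.0, -3.0]
grip_width: 0.548
grip_force: 52.2
time_s: 11.5
eef_pos: [534.9, -154.1, 69.6]
ee_rot: [0.0, 0.646, 0.763, 0.0]
force: [-0.7, 0.7, -0.6]
grip_width: 0.813
grip_force: 0.0
```

```bash
python3 -m crank '[[[0,0,-0.5,0,0,0,70],[0,0,-0.8,0,0,0,70],[0,0,-0.9,0,0,0,85],[0,0,-0.9,0,0,0,85],[0.6,0.24,-0.9,0,0,0,85],[0.96,0.386,-0.9,0,0,0,85],[0.96,0.386,-0.4,0,0,0,85],[0.96,0.386,0,0,0,0,85]]]'
python3 -m crank '[[[0.96,0.386,0,0,0,0,85],[0.96,0.386,0,0,0,0,85],[0.96,0.386,0,0,0,0,85],[0.96,0.386,0,0,0,0,85],[0.96,0.386,0,0,0,0,85],[0.96,0.386,0,0,0,0,85],[0.96,0.386,0,0,0,0,85],[0.96,0.386,0,0,0,0,85]]]'
python3 -m crank '[[[0.4,0.15,0,0,0,0,85],[0,0,0,0,0,0.95,85],[0,0,0,0,0,0.95,85],[0,0,0,0,0,0.95,85],[0,0,0,0,0,0,85],[0,0,0,0,0,0,85],[0,0,0,0,0,0,85],[0,0,0,0,0,0,85]]]'
python3 - <<'E'
from h import *
T=tool();W=wfc("wrist",T); im=capture("wrist"); cv2.imwrite("pics/w5.png",im)
t=tinpose(im,W); print(t); a=t[2]
y=min([a,a-90],key=lambda v:abs(v+13)); togo((*t[0],62),np.radians(y))
E
```

```text
time_s: 12.3
eef_pos: [555.8, -61.8, 204.9]
ee_rot: [0.002, 0.646, 0.763, 0.001]
force: [-0.3, 0.9, -0.8]
grip_width: 0.993
grip_force: 0.0
time_s: 13.1
eef_pos: [599.6, 140.7, 203.1]
ee_rot: [0.0, 0.646, 0.763, 0.0]
force: [-0.1, -0.5, 0.4]
grip_width: 0.996
grip_force: 0.0
time_s: 13.9
eef_pos: [601.5, 149.9, 202.1]
ee_rot: [0.0, 0.784, 0.621, -0.0]
force: [-0.7, 0.5, 0.4]
grip_width: 0.995
grip_force: 0.0
((602.4199829101562, 148.66873168945312), (44.78860092163086, 45.969505310058594), 76.84172058105469)
pos [601.5 150.  202.1] yaw(y) -13.2 shift [-0.04  0.05  5.61] turn -0.01 tilt [0. 0. 0.]
```

View pics/w5.png

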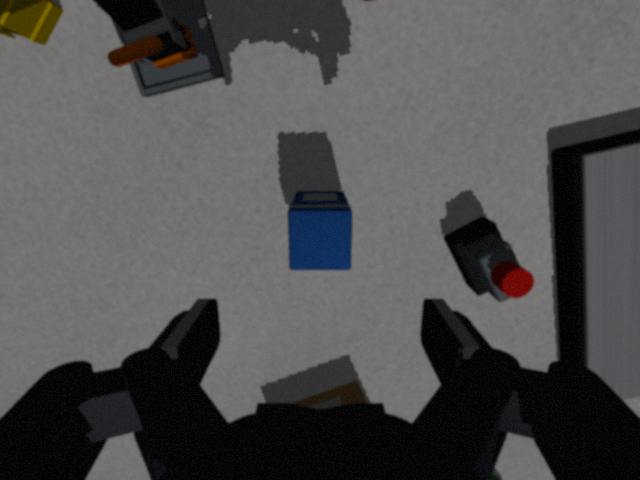

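```bash
python3 -m crank '[[[-0.04,0.04,0.8,0,0,0,85],[0,0,0.9,0,0,0,85],[0,0,0.9,0,0,0,85],[0,0,0.9,0,0,0,85],[0,0,0.9,0,0,0,85],[0,0,0.8,0,0,0,85],[0,0,0.4,0,0,0,85],[0,0,0,0,0,0,85]]]'
python3 -m crank '[[[0,0,0,0,0,0,40],[0,0,0,0,0,0,40],[0,0,0,0,0,0,40],[0,0,0,0,0,0,40],[0,0,0,0,0,0,40],[0,0,0,0,0,0,40],[0,0,0,0,0,0,40],[0,0,0,0,0,0,40]]]' 60
python3 -m crank '[[[0,0,-0.4,0,0,0,40],[0,0,-0.6,0,0,0,40],[0,0,-0.7,0,0,0,40],[0,0,-0.8,0,0,0,40],[0,0,-0.9,0,0,-0.95,40],[0,0,-0.6,0,0,-0.95,40],[0,0,-0.2,0,0,-0.98,40],[0,0,0,0,0,0,40]]]'
python3 - <<'E'
from h import *
togo((526,-101.9,170),np.radians(9.6))
E
```

```text
time_s: 14.75
eef_pos: [601.7, 148.8, 61.0]
ee_rot: [-0.001, 0.784, 0.621, -0.001]
force: [0.1, -0.4, 0.9]
grip_width: 0.992
grip_force: 0.0
time_s: 15.55
eef_pos: [602.6, 149.0, 63.3]
ee_rot: [0.0, 0.784, 0.62, 0.001]
force: [-3.1, 0.4, 6.4]
grip_width: 0.552
grip_force: 61.9
time_s: 16.35
eef_pos: [602.7, 148.9, 169.1]
ee_rot: [0.001, 0.644, 0.765, 0.001]
force: [0.2, 0.0, -2.4]
grip_width: 0.553
grip_force: 62.2
pos [602.7 148.9 169.1] yaw(y) 9.8 shift [-9.36 -4.73 -0.05] turn 0.02 tilt [0.02 0.   0.  ]
```

```bash
python3 -m crank '[[[-0.5,-0.25,-0.3,0,0,0,40],[-0.94,-0.47,-0.2,0,0,0,40],[-0.94,-0.47,0,0,0,0,40],[-0.94,-0.47,0,0,0,0,40],[-0.94,-0.47,0,0,0,0,40],[-0.94,-0.47,0,0,0,0,40],[-0.94,-0.47,0,0,0,0,40],[-0.94,-0.47,0,0,0,0,40]]]'
python3 -m crank '[[[-0.94,-0.47,0,0,0,0,40],[-0.94,-0.47,0,0,0,0,40],[-0.44,-0.25,0,0,0,0,40],[0,0,0,0,0,0,40],[0,0,0,0,0,0,40],[0,0,0,0,0,0,40],[0,0,0,0,0,0,40],[0,0,0,0,0,0,40]]]'
python3 - <<'E'
from h import *
im=capture("wrist"); cv2.imwrite("pics/w6.png",im)
togo((526.1,-102.7,68),np.radians(9.6))
c=np.array([558,-153.3]); a=np.radians(9.6); Rz=np.array([[np.cos(a),-np.sin(a)],[np.sin(a),np.cos(a)]])
print("corner px expected",proj("wrist",np.c_[np.array([(-57,89.5),(57,89.5)])@Rz.T+c,[60,60]]).round(0))
E
```

```text
time_s: 17.15
eef_pos: [544.0, -42.2, 179.9]
ee_rot: [-0.0, 0.646, 0.763, -0.0]
force: [-0.5, 0.5, -3.2]
grip_width: 0.55
grip_force: 62.4
time_s: 17.95
eef_pos: [525.6, -102.1, 179.5]
ee_rot: [-0.0, 0.644, 0.765, 0.0]
force: [-0.4, -0.7, -2.0]
grip_width: 0.555
grip_force: 62.3
pos [ 525.5 -102.3  179.5] yaw(y) 9.8 shift [-0.02  0.02  4.46] turn 0.02 tilt [-0. -0.  0.]
corner px expected [[274. 191.]
 [424. 191.]]
```

View pics/w6.png

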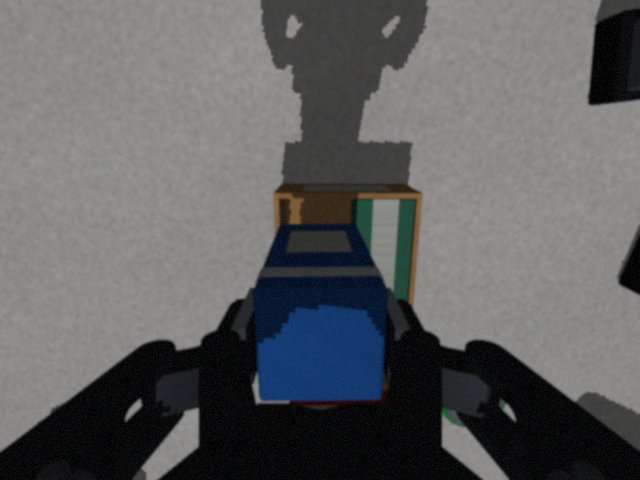

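```bash
python3 -m crank '[[[-0.02,0.02,0.7,0,0,0,40],[0,0,0.8,0,0,0,40],[0,0,0.8,0,0,0,40],[0,0,0.8,0,0,0,40],[0,0,0.6,0,0,0,40],[0,0,0.4,0,0,0,40],[0,0,0.24,0,0,0,40],[0,0,0.12,0,0,0,40]]]'
python3 -m crank '[[[0,0,0,0,0,0,40],[0,0,0,0,0,0,40],[0,0,0,0,0,0,70],[0,0,0,0,0,0,70],[0,0,0,0,0,0,70],[0,0,0,0,0,0,70],[0,0,0,0,0,0,70],[0,0,0,0,0,0,70]]]'
python3 -m crank '[[[0,0,-0.5,0,0,0,70],[0,0,-0.8,0,0,0,70],[0,0,-0.9,0,0,0,85],[0,0,-0.9,0,0,0,85],[0,0,-0.9,0,0,0,85],[0,0,-0.9,0,0,0,85],[0,0,-0.4,0,0,0,85],[0,0,0,0,0,0,85]]]'
python3 - <<'E'
from h import *
im=capture("wrist"); cv2.imwrite("pics/w7.png",im); W=wfc("wrist")
c=np.array([558,-153.3]); a=np.radians(9.6); Rz=np.array([[np.cos(a),-np.sin(a)],[np.sin(a),np.cos(a)]])
m=cv2.inRange(cv2.cvtColor(im,cv2.COLOR_BGR2HSV),(95,120,65),(125,255,255)); k=max(cv2.findContours(m,0,1)[0],key=cv2.contourArea)[:,0]
t=cv2.minAreaRect(ray("wrist",k,100,W)[:,:2].astype(np.float32)); print("tin",t,((np.array(t[0])-c)@Rz).round(1))
togo((511.5,323.2,150),np.radians(94.8))
E
```

```text
time_s: 18.8
eef_pos: [526.2, -103.1, 67.9]
ee_rot: [0.0, 0.645, 0.765, 0.0]
force: [0.3, -0.3, -2.5]
grip_width: 0.554
grip_force: 62.4
time_s: 19.6
eef_pos: [526.0, -103.2, 68.1]
ee_rot: [0.0, 0.645, 0.765, -0.0]
force: [0.2, -0.0, -0.7]
grip_width: 0.819
grip_force: 0.0
time_s: 20.4
eef_pos: [526.4, -103.3, 202.0]
ee_rot: [0.001, 0.645, 0.765, 0.0]
force: [0.5, 0.0, -0.5]
grip_width: 0.995
grip_force: 0.0
tin ((525.5525512695312, -104.37288665771484), (46.7755126953125, 46.223167419433594), 9.793709754943848) [-23.8  53.7]
pos [ 526.  -103.1  200.6] yaw(y) 9.7 shift [16.91  2.31  2.02] turn -10.63 tilt [0. 0. 0.]
```

```bash
python3 -m crank '[[[1,0.14,0,0,0,0,85],[1,0.14,0,0,0,0,85],[1,0.14,0,0,0,0,85],[1,0.14,0,0,0,0,85],[1,0.14,0,0,0,0,85],[1,0.14,0,0,0,0,85],[1,0.14,0,0,0,0,85],[1,0.14,0,0,0,0,85]]]' >/dev/null
python3 -m crank '[[[1,0.14,0,0,0,0,85],[1,0.14,0,0,0,0,85],[1,0.14,0,0,0,0,85],[1,0.14,0,0,0,0,85],[1,0.14,0,0,0,0,85],[1,0.14,0,0,0,0,85],[1,0.14,0,0,0,0,85],[0.9,0.2,0,0,0,0,85]]]' >/dev/null
python3 -m crank '[[[0.9,0,0,0,0,-0.9,85],[0,0,0,0,0,-0.98,85],[0,0,0,0,0,-0.98,85],[0,0,0,0,0,-0.98,85],[0,0,0,0,0,-0.98,85],[0,0,0,0,0,-0.98,85],[0,0,0,0,0,-0.98,85],[0,0,0,0,0,-0.98,85]]]' >/dev/null
python3 -m crank '[[[0,0,0,0,0,-0.98,85],[0,0,0,0,0,-0.98,85],[0,0,0,0,0,-0.9,85],[0,0,0,0,0,0,85],[0,0,0,0,0,0,85],[0,0,0,0,0,0,85],[0,0,0,0,0,0,85],[0,0,0,0,0,0,85]]]'
python3 - <<'E'
from h import *
T=tool();W=wfc("wrist",T); im=capture("wrist"); cv2.imwrite("pics/w8.png",im)
hsv=cv2.cvtColor(im,cv2.COLOR_BGR2HSV); m=cv2.inRange(hsv,(4,150,80),(18,255,255))
C=sorted(cv2.findContours(m,0,1)[0],key=cv2.contourArea)[::-1][:4]
cs=[]
for c in C:
    r=cv2.minAreaRect(c); p=ray("wrist",cv2.boxPoints(r),93,W)[:,:2]; print(np.round(r[0],0),np.round(r[1],0),p.mean(0).round(1)); 
    q=cv2.minAreaRect(ray("wrist",c[:,0],93,W)[:,:2].astype(np.float32)); print(q)
    cs.append(p.mean(0))
d=cs[0]-cs[1]; mid=(cs[0]+cs[1])/2; ya=np.arctan2(d[1],d[0]); print("dist",np.hypot(*d),"mid",mid,"yaw",np.degrees(ya))
togo((*mid,74),ya)
cv2.imwrite("pics/w8c.png",cv2.resize(im[120:360,160:480],(800,600)))
E
```

```text
time_s: 23.65
eef_pos: [511.7, 320.5, 200.5]
ee_rot: [-0.0, -0.04, 0.999, 0.0]
force: [0.1, 0.0, -0.5]
grip_width: 1.0
grip_force: 0.0
[294. 235.] [46. 10.] [513.1 301.5]
((513.0675659179688, 301.5135498046875), (36.06621551513672, 7.295346736907959), 5.160298824310303)
[352. 235.] [46. 11.] [509.5 345.3]
((509.4678039550781, 345.2969970703125), (36.0931510925293, 8.224446296691895), 5.991861343383789)
[312. 197.] [2. 1.] [482.8 313. ]
((482.8300476074219, 313.0354309082031), (1.473852515220642, 0.73096764087677), 4.3788299560546875)
[532. 476.] [1. 1.] [732.4 541.4]
((732.4739379882812, 541.44384765625), (1.7124178409576416, 0.6942532062530518), 47.8632698059082)
dist 43.96102455169379 mid [511.26312032 323.42703198] yaw -85.304471775695
pos [511.7 320.5 200.5] yaw(y) 94.7 shift [0.01 0.12 5.06] turn -0.01 tilt [-0. -0.  0.]
```

```bash
python3 -m crank '[[[0,0.12,0.7,0,0,0,85],[0,0,0.8,0,0,0,85],[0,0,0.9,0,0,0,85],[0,0,0.9,0,0,0,85],[0,0,0.8,0,0,0,85],[0,0,0.6,0,0,0,85],[0,0,0.36,0,0,0,85],[0,0,0,0,0,0,85]]]' 24
python3 -m crank '[[[0,0,0,0,0,0,60],[0,0,0,0,0,0,50],[0,0,0,0,0,0,45],[0,0,0,0,0,0,40],[0,0,0,0,0,0,30],[0,0,0,0,0,0,20],[0,0,0,0,0,0,15],[0,0,0,0,0,0,15]]]' 24
python3 -m crank '[[[0,0,0,0,0,0,15],[0,0,0,0,0,0,15],[0,0,0,0,0,0,15],[0,0,0,0,0,0,15],[0,0,0,0,0,0,15],[0,0,0,0,0,0,15],[0,0,0,0,0,0,15],[0,0,0,0,0,0,15]]]' 24
```

```text
time_s: 24.5
eef_pos: [511.0, 323.3, 73.1]
ee_rot: [-0.001, -0.041, 0.999, -0.0]
force: [0.7, -0.7, -0.1]
grip_width: 1.0
grip_force: 0.0
time_s: 25.3
eef_pos: [514.0, 324.8, 78.5]
ee_rot: [0.004, -0.041, 0.999, 0.002]
force: [-0.1, 0.7, 20.1]
grip_width: 0.277
grip_force: 25.2
time_s: 26.1
eef_pos: [514.0, 324.8, 78.5]
ee_rot: [0.004, -0.041, 0.999, 0.002]
force: [-0.9, 0.8, 18.6]
grip_width: 0.278
grip_force: 25.2
```

```bash
python3 -m crank '[[[0,0,-0.2,0,0,0,15],[0,0,-0.3,0,0,0,15],[0,0,-0.5,0,0,0,15],[0,0,-0.7,0,0,0,15],[0,0,-0.8,0,0,0,15],[0,0,-0.8,0,0,0,15],[0,0,-0.8,0,0,0,15],[0,0,-0.8,0,0,0,15]]]'
python3 -m crank '[[[0,0,-0.8,0,0,-0.6,15],[0,0,-0.8,0,0,0,15],[0,0,-0.7,0,0,0,15],[0,0,-0.3,0,0,0,15],[0,0,0,0,0,0,15],[0,0,0,0,0,0,15],[0,0,0,0,0,0,15],[0,0,0,0,0,0,15]]]'
python3 - <<'E'
from h import *
W=wfc("wrist"); T=tool(); im=capture("wrist"); cv2.imwrite("pics/w9.png",im)
hsv=cv2.cvtColor(im,cv2.COLOR_BGR2HSV); m=cv2.inRange(hsv,(4,130,50),(18,255,255))
for c in sorted(cv2.findContours(m,0,1)[0],key=cv2.contourArea)[::-1][:6]: print(cv2.minAreaRect(c))
print("tcp px",proj("wrist",[T[:3,3]-T[:3,2]*19,T[:3,3]+T[:3,2]*30,T[:3,3]+T[:3,2]*73],W))
togo((572,-242.5,250),np.radians(99.8))
E
```

```text
time_s: 26.9
eef_pos: [511.3, 323.5, 198.1]
ee_rot: [0.0, -0.041, 0.999, 0.0]
force: [0.3, -0.8, -1.1]
grip_width: 0.279
grip_force: 24.2
time_s: 27.7
eef_pos: [511.2, 323.4, 260.7]
ee_rot: [-0.001, -0.083, 0.997, -0.0]
force: [-0.2, -0.5, -0.1]
grip_width: 0.281
grip_force: 24.1
((301.2876281738281, 288.48785400390625), (135.08831787109375, 26.621456146240234), 89.45948028564453)
((337.24786376953125, 316.4254455566406), (25.14745330810547, 85.17822265625), 2.436648368835449)
((453.5000305175781, 453.5000305175781), (82.02438354492188, 11.31370735168457), 45.0)
((367.4068298339844, 251.93801879882812), (59.298606872558594, 15.851410865783691), 84.98689270019531)
((355.0, 225.0), (0.0, 0.0), 0.0)
((323.0, 325.0), (0.0, 0.0), 0.0)
tcp px [[319.46284985 321.52486903]
 [319.55685619 274.98835284]
 [319.60734501 249.99457623]]
pos [511.3 323.5 260.9] yaw(y) 99.5 shift [  1.34 -22.73   0.44] turn -0.04 tilt [-0.   -0.01  0.  ]
```

```bash
python3 -m crank '[[[0.03,-0.5,0,0,0,0,15],[0.06,-0.97,0,0,0,0,15],[0.06,-0.97,0,0,0,0,15],[0.06,-0.97,0,0,0,0,15],[0.06,-0.97,0,0,0,0,15],[0.06,-0.97,0,0,0,0,15],[0.06,-0.97,0,0,0,0,15],[0.06,-0.97,0,0,0,0,15]]]'
python3 -m crank '[[[0.06,-0.97,0,0,0,0,15],[0.06,-0.97,0,0,0,0,15],[0.06,-0.97,0,0,0,0,15],[0.06,-0.97,0,0,0,0,15],[0.06,-0.97,0,0,0,0,15],[0.06,-0.97,0,0,0,0,15],[0.06,-0.97,0,0,0,0,15],[0.06,-0.97,0,0,0,0,15]]]'
python3 -m crank '[[[0.06,-0.97,0,0,0,0,15],[0.06,-0.97,0,0,0,0,15],[0.06,-0.97,0,0,0,0,15],[0.06,-0.97,0,0,0,0,15],[0.06,-0.97,0,0,0,0,15],[0.06,-0.97,0,0,0,0,15],[0.06,-0.97,0,0,0,0,15],[0.03,-0.5,0,0,0,0,15]]]'
python3 -m crank '[[[0,0,0,0,0,0,15],[0,0,0,0,0,0,15],[0,0,0,0,0,0,15],[0,0,0,0,0,0,15],[0,0,0,0,0,0,15],[0,0,0,0,0,0,15],[0,0,0,0,0,0,15],[0,0,0,0,0,0,15]]]' >/dev/null
python3 - <<'E'
from h import *
W=wfc("wrist"); T=tool(); im=capture("wrist"); cv2.imwrite("pics/w10.png",im); np.save("w10.npy",T)
togo((572,-242.5,206),np.radians(99.8))
hsv=cv2.cvtColor(im,cv2.COLOR_BGR2HSV); r=cv2.inRange(hsv,(0,150,40),(3,255,255))|cv2.inRange(hsv,(174,120,40),(180,255,255))
for y in range(100,420,15):
    xs=np.flatnonzero(r[y,200:440])+200
    if len(xs): print(y,xs.min(),xs.max(),len(xs))
print(proj("wrist",[T[:3,3]+T[:3,2]*111+T[:3,0]*k for k in(-48,0,48)],W))
E
```

```text
time_s: 28.55
eef_pos: [530.3, 140.1, 261.5]
ee_rot: [-0.0, -0.083, 0.997, -0.0]
force: [0.2, -0.9, -1.3]
grip_width: 0.276
grip_force: 24.1
time_s: 29.35
eef_pos: [550.1, -53.1, 261.5]
ee_rot: [-0.0, -0.082, 0.997, -0.0]
force: [1.0, 0.2, -0.9]
grip_width: 0.28
grip_force: 24.1
time_s: 30.15
eef_pos: [568.9, -235.3, 261.2]
ee_rot: [-0.0, -0.082, 0.997, -0.0]
force: [0.1, -0.1, -0.9]
grip_width: 0.278
grip_force: 24.2
pos [ 569.5 -233.   261.5] yaw(y) 99.5 shift [-0.04 -0.39  2.22] turn -0.04 tilt [ 0. -0.  0.]
175 303 307 5
190 303 305 3
205 303 306 4
[[319.57862115 291.885412  ]
 [319.63834606 234.41016161]
 [319.70462412 170.62860154]]
```

View pics/w10.png

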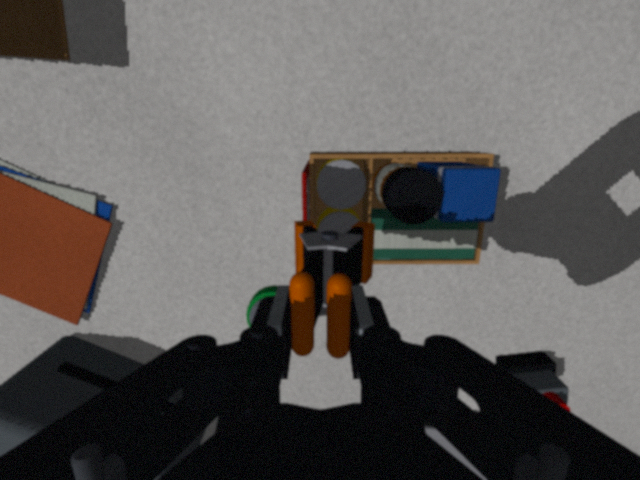

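```bash
python3 -m crank '[[[0,0,0,0.2,0,0,15],[0,0,0,0.3,0,0,15],[0,0,0,0.2,0,0,15],[0,-0.05,0,0,0,0,15],[0,-0.05,0,0,0,0,15],[0,0,0,0,0,0,15],[0,0,0,0,0,0,15],[0,0,0,0,0,0,15]]]'
cat > cl.py <<'E'
from h import *
def runs(v): 
    i=np.flatnonzero(np.diff(np.r_[0,v>0,0])); return [(int(a),int(b)-1) for a,b in zip(i[::2],i[1::2]) if b-a>2]
def show(f,im):
    hsv=cv2.cvtColor(im,cv2.COLOR_BGR2HSV); o=cv2.inRange(hsv,(6,150,50),(18,255,255))
    r=cv2.inRange(hsv,(0,150,40),(4,255,255))|cv2.inRange(hsv,(174,120,40),(180,255,255)); r[:,:270]=0;r[:,380:]=0;o[:,:270]=0;o[:,400:]=0
    print(f)
    for y in (172,184,196,208): print(" red",y,runs(r[y]))
    for y in (226,234,242,250,258,300,320,340): print(" org",y,runs(o[y]))
if __name__=="__main__":
    show("w10",cv2.imread("pics/w10.png"))
    im=capture("wrist"); cv2.imwrite("pics/w11.png",im); show("w11",im)
    T=tool();W=wfc("wrist",T); print(T[:3,2].round(3),T[:3,3].round(1))
    togo((572,-242.5,206))
E
python3 cl.py
```

```text
time_s: 31.8
eef_pos: [569.9, -235.6, 261.7]
ee_rot: [0.004, -0.083, 0.995, -0.049]
force: [-0.1, -0.5, -1.5]
grip_width: 0.279
grip_force: 24.2
w10
 red 172 [(304, 308)]
 red 184 [(303, 306)]
 red 196 [(303, 306)]
 red 208 [(303, 305)]
 org 226 [(296, 303), (313, 316), (361, 373)]
 org 234 [(296, 298), (364, 372)]
 org 242 [(296, 302), (364, 372)]
 org 250 [(296, 303), (364, 372)]
 org 258 [(296, 303), (363, 372)]
 org 300 [(290, 313), (326, 349)]
 org 320 [(292, 312), (328, 348)]
 org 340 [(293, 312), (328, 348)]
w11
 red 172 [(322, 328)]
 red 184 [(322, 325)]
 red 196 [(322, 324)]
 red 208 [(322, 325)]
 org 226 [(296, 303), (360, 373)]
 org 234 [(296, 299), (364, 373)]
 org 242 [(296, 302), (364, 372)]
 org 250 [(296, 303), (363, 372)]
 org 258 [(297, 303), (363, 373)]
 org 300 [(291, 313), (327, 349)]
 org 320 [(292, 313), (327, 348)]
 org 340 [(292, 312), (328, 348)]
[ 0.016 -0.096 -0.995] [ 569.9 -235.6  261.7]
pos [ 569.9 -235.6  261.7] yaw(y) 99.5 shift [-0.04 -0.07  2.25] turn None tilt [-0.7 -0.   0. ]
```

```bash
cat > al.py <<'E'
from cl import *
def align(im,T,W,rows,edgepx,tipL,tipR,trow):
    n=np.array([-np.sin(np.radians(9.8)),np.cos(np.radians(9.8))]); 
    e=ray("wrist",[(edgepx,y) for y in rows],150,W)[:,:2]; print("edge y' ",(e@n).round(1), "expected",np.dot((572,-242.6),n).round(1))
    for dep in (68,73,78):  # tips at TCP-dep below along tool z approx
        z=T[2,3]-dep; t=ray("wrist",[(tipL,trow),(tipR,trow)],z,W); print(dep,"tips y'",(t[:,:2]@n).round(1),"mid",(t[:,:2]@n).mean().round(1))
    b=ray("wrist",[(292,320),(348,320)],T[2,3]+20,W)[:,:2]@n; print("bars y'",b.round(1),"mid",b.mean().round(1),"tcp",np.dot(T[:2,3],n).round(1))
if __name__=="__main__":
    T=tool(); align(None,T,wfc("wrist",T),(184,196,208),323.5,296,372.5,246)
E
python3 al.py
```

```text
edge y'  [-337.1 -337.1 -337.1] expected -336.4
68 tips y' [-351.2 -302.2] mid -326.7
73 tips y' [-352.1 -301.9] mid -327.0
78 tips y' [-352.9 -301.6] mid -327.3
bars y' [-338.4 -315.9] mid -327.1 tcp -329.2
```

```bash
python3 -m crank '[[[0,-0.2,0.02,0,0,0,15],[0,-0.2,0.02,0,0,0,15],[0,0,0,0,0,0,15],[0,0,0,0,0,0,15],[0,0,0,0,0,0,15],[0,0,0,0,0,0,15],[0,0,0,0,0,0,15],[0,0,0,0,0,0,15]]]'
python3 - <<'E'
from cl import *
im=capture("wrist"); cv2.imwrite("pics/w12.png",im); show("w12",im)
T=tool(); n=np.array([-np.sin(np.radians(9.8)),np.cos(np.radians(9.8))]); print("tcp y'",T[:2,3]@n,"desired tcp y'",-337.1-2.1)
p=T[:3,3].copy(); d=(-339.2-p[:2]@n); p[:2]+=n*d; p[2]=225; togo(p); p[2]=207; togo(p)
E
```

```text
time_s: 32.65
eef_pos: [571.6, -245.3, 261.8]
ee_rot: [0.004, -0.083, 0.995, -0.049]
force: [0.1, 0.5, -0.4]
grip_width: 0.28
grip_force: 24.2
w12
 red 172 [(338, 341)]
 red 184 [(335, 338)]
 red 196 [(335, 337)]
 red 208 [(335, 337)]
 org 226 [(296, 303), (361, 374)]
 org 234 [(296, 299), (364, 373)]
 org 242 [(296, 302), (364, 373)]
 org 250 [(296, 303), (364, 372)]
 org 258 [(296, 303), (363, 372)]
 org 300 [(291, 313), (327, 349)]
 org 320 [(292, 313), (328, 348)]
 org 340 [(293, 312), (328, 348)]
tcp y' -339.03369269147163 desired tcp y' -339.20000000000005
pos [ 571.6 -245.3  261.8] yaw(y) 99.5 shift [0.   0.14 1.47] turn None tilt [-0.7  0.   0. ]
pos [ 571.6 -245.3  261.8] yaw(y) 99.5 shift [0.   0.21 2.18] turn None tilt [-0.7  0.   0. ]
```

```bash
python3 -m crank '[[[0,0.02,0.2,0,0,0,15],[0,0.03,0.3,0,0,0,15],[0,0.03,0.3,0,0,0,15],[0,0.03,0.3,0,0,0,15],[0,0,0,0,0,0,15],[0,0,0,0,0,0,15],[0,0,0,0,0,0,15],[0,0,0,0,0,0,15]]]'
python3 - <<'E'
from cl import *
im=capture("wrist"); cv2.imwrite("pics/w13.png",im); show("w13",im); W=wfc("wrist")
n=np.array([-np.sin(np.radians(9.8)),np.cos(np.radians(9.8))]); T=tool(); print(T[:2,3]@n)
print("edge px->y'",[(u,(ray("wrist",[(u,190)],150,W)[0,:2]@n).round(1)) for u in (334,336,338,340,342)])
print([(u,(ray("wrist",[(u,246)],T[2,3]-73,W)[0,:2]@n).round(1)) for u in (296,304,364,372.5)])
E
```

```text
time_s: 33.5
eef_pos: [571.7, -245.4, 234.5]
ee_rot: [0.004, -0.083, 0.995, -0.049]
force: [1.3, -1.1, -2.0]
grip_width: 0.277
grip_force: 24.2
w13
 red 172 [(336, 339)]
 red 184 [(333, 336)]
 red 196 [(333, 336)]
 red 208 [(333, 336)]
 org 226 [(296, 303), (351, 355), (359, 374)]
 org 234 [(296, 299), (364, 373)]
 org 242 [(296, 302), (363, 373)]
 org 250 [(296, 303), (363, 372)]
 org 258 [(297, 303), (363, 372)]
 org 300 [(291, 313), (327, 349)]
 org 320 [(292, 313), (328, 348)]
 org 340 [(292, 312), (328, 348)]
-339.0792699986665
edge px->y' [(334, np.float64(-337.7)), (336, np.float64(-336.4)), (338, np.float64(-335.1)), (340, np.float64(-333.8)), (342, np.float64(-332.5))]
[(296, np.float64(-362.0)), (304, np.float64(-356.6)), (364, np.float64(-317.3)), (372.5, np.float64(-311.9))]
```

Card at 334.5 px, jaw inner edges at 304 and 364: well centred. Descend the rest.

```bash
python3 -m crank '[[[0,0.02,0.2,0,0,0,15],[0,0.03,0.3,0,0,0,15],[0,0.03,0.3,0,0,0,15],[0,0.02,0.2,0,0,0,15],[0,0.01,0.1,0,0,0,15],[0,0,0,0,0,0,15],[0,0,0,0,0,0,15],[0,0,0,0,0,0,15]]]'
python3 - <<'E'
from cl import *
W=wfc("wrist"); im=capture("wrist"); cv2.imwrite("pics/w14.png",im); show("w14",im)
n=np.array([-np.sin(np.radians(9.8)),np.cos(np.radians(9.8))]); T=tool()
print(T[:3,3].round(1),[(u,(ray("wrist",[(u,190)],150,W)[0,:2]@n).round(1)) for u in (330,334,338)])
# side/scene check of orange tips vs card edge
for k in ("side","scene"):
    s=capture(k); cv2.imwrite(f"pics/{k}14.png",s); h=cv2.cvtColor(s,cv2.COLOR_BGR2HSV); o=cv2.inRange(h,(6,150,50),(18,255,255))
    u=proj(k,[[572,-242.6,150],[571.6,-243,207],[571.6,-243,175],[571.6,-243,135]]).round(0); print(k,u.tolist())
    x,y=u[0].astype(int); b=np.zeros_like(o); b[y-60:y+40,x-40:x+40]=o[y-60:y+40,x-40:x+40]
    for c in cv2.findContours(b,0,1)[0]:
        if cv2.contourArea(c)>8: print(cv2.boundingRect(c))
E
```

```text
time_s: 34.35
eef_pos: [571.7, -245.4, 206.8]
ee_rot: [0.004, -0.083, 0.995, -0.049]
force: [0.3, 0.4, -0.7]
grip_width: 0.278
grip_force: 24.2
w14
 red 172 [(336, 338)]
 red 184 [(329, 336)]
 red 196 [(329, 334)]
 red 208 [(329, 334)]
 org 226 [(296, 303), (352, 354), (361, 373)]
 org 234 [(296, 299), (364, 373)]
 org 242 [(296, 302), (364, 373)]
 org 250 [(296, 303), (363, 372)]
 org 258 [(297, 303), (363, 372)]
 org 300 [(291, 313), (327, 349)]
 org 320 [(292, 313), (327, 348)]
 org 340 [(292, 312), (327, 348)]
[ 571.7 -245.3  206.8] [(330, np.float64(-338.5)), (334, np.float64(-336.2)), (338, np.float64(-333.8))]
side [[359.0, 277.0], [360.0, 263.0], [359.0, 271.0], [358.0, 281.0]]
(355, 282, 14, 10)
(351, 255, 9, 12)
scene [[253.0, 179.0], [251.0, 164.0], [252.0, 173.0], [254.0, 183.0]]
(254, 181, 14, 11)
(244, 157, 6, 10)
```

```bash
python3 - <<'E'
from h import *
n=np.array([-np.sin(np.radians(9.8)),np.cos(np.radians(9.8))]); c=np.array([571.8,-242.8]); x=np.array([n[1],-n[0]])
for z in (120,126,132,138,144):
    print(z,"side",[proj("side",[[*(c+n*-d+x*k),z]])[0].round(1).tolist() for d in (15,25) for k in(-19,19)],"scene",[proj("scene",[[*(c+n*d+x*k),z]])[0].round(1).tolist() for d in (15,25) for k in (-19,19)])
E
```

```text
120 side [[353.8, 291.6], [367.9, 285.9], [355.8, 294.9], [370.0, 289.2]] scene [[263.7, 186.1], [252.5, 194.2], [266.3, 188.3], [255.0, 196.4]]
126 side [[354.0, 290.2], [368.1, 284.6], [355.9, 293.5], [370.2, 287.8]] scene [[263.5, 184.6], [252.2, 192.8], [266.1, 186.8], [254.8, 195.0]]
132 side [[354.1, 288.9], [368.3, 283.2], [356.1, 292.1], [370.4, 286.4]] scene [[263.3, 183.1], [252.0, 191.3], [265.9, 185.3], [254.5, 193.5]]
138 side [[354.2, 287.5], [368.5, 281.8], [356.2, 290.8], [370.6, 285.0]] scene [[263.1, 181.6], [251.7, 189.8], [265.7, 183.8], [254.3, 192.0]]
144 side [[354.4, 286.1], [368.7, 280.3], [356.4, 289.4], [370.8, 283.6]] scene [[262.9, 180.1], [251.5, 188.3], [265.5, 182.3], [254.0, 190.5]]
```

```bash
python3 -c "
from rig import *
s=sense(); print(s['time_s'],s['force'],s['grip_force'],s['grip_width'])
print(finish_job())"
```

```text
34.5 [-0.43781706 -0.31718201 -1.22013099] 24.175302386283875 0.27866516949907144
the job is handed in; nothing more can be done
None
```

I handed the job in at 34.5 s; the rig gave no verdict. The jar and tin were set down and released side by side in the gap. The clamp is held squeezed open at 24 N over the middle of the red card: jaws about evenly either side, tips an estimated 14–18 mm below its edge, and no sign of contact in the last force reading.

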